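# Nudge the ballast discs into the boat plinth

## Robot

A 6-joint arm with a two-finger parallel gripper is mounted at the origin on the work surface; the furniture and walls round the work are solid. World frame = base frame: x ahead of the robot, y to its left, z up, the work surface at z = 0. Lengths are in m, angles in degrees, forces in N, time in s.
With the tool pointing down it reaches from about 0.35 to 0.875 m from the base axis. Payload 4.2 kg.
Tool frame: the origin (TCP) lies between the finger pads; the fingertips stand 14 mm ahead of it and the grasp point (between the pads) lies 5 mm behind it; x points along the fingers, y is the direction in which the jaws open and shut, and the axes are right-handed (so a half turn about x gives the same grasp; the last joint's range is limited). The gripper opens to 87 mm and grips with 3 to 60 N. Pads are 19 mm wide; open, the fingers measure 117 mm over their backs; the gripper's body (75 mm by 190 mm) begins 51 mm behind the grasp point.
Start: joints at [-57.433, 22.042, 0.453, 0, -68.411, -14.817], TCP at [0.191, -0.595, 0.237] pointing down, gripper open.
Joint ranges: [-179.83, 179.83], [-69.29, 118.12], [-61.27, 80.66], [-181.25, 117.63], [-171.15, -9.14], [-177.46, 177.46]. Speed limits (degrees/s): [159.86, 159.86, 180, 180, 180, 180].

## Interface

Orientations are given as a 3x3 rotation matrix whose columns are the frame's x, y, z axes.
In Python, from station import r, imaging, job gives the robot as it stands. The module is installed in compiled form; this text tells all that it offers.
- The arm moves only by the tool apply_moves, never from a script. Its arguments are lists of equal length, an entry for each row: "xyz": the shift along the tool's x, y, z in m, a list of three; "twist": the turn about the tool's x in degrees; "claw": the opening, from 0 (shut) to 1 (fully open). A call has 1 to 12 rows; each row shifts and turns the pose as measured when the row begins, along the tool's axes as they then stand; what a row does not reach is not made up. A row lasts 1/10 s, in which the tool goes at most 50 mm and 8.59 degrees, less where a joint would pass 70% of its speed; a pose out of reach is approached as far as the arm can. A call is refused whole if a number of a shift passes 0.05 or a number of a turn 8.59, either way. A call with a gripper value outside its range is refused whole. The fingers move at their own pace and stop on an object; the grip force is fixed at half the most. Time passes only in rows, so rows that do not move let the fingers close. It gives the time, the measured TCP pose, the force and the opening at its end, in the units of the state.
- r.sense(): the state, without advancing time (a new reading comes with each control period).
- imaging.capture(name): name is "side" or "top"; returns a dict with "pixels" (420x560x3 uint8, red, green, blue), "mtx" (3x3 intrinsics, pixels), "view" (4x4, takes a point from world to camera coordinates). Camera axes: x right, y down, z forward; pixel columns grow to the right and rows downward; lengths in m; the calibration is good to about 2 mm. A picture is of the moment at which its call begins. There is no depth.
- job.finish_job(): hands the job in, once; it reports no verdict.
Trained networks look in a picture, given as the dict that the camera call returned (one of the last four; its "shot" number tells which), for a name from the list of things; names that differ only in an ending like _2 or _b are one class to them, and where a whole thing is asked for, a point or a joint stands for the part that bears it (a point fixed in the world has none). Each returns a list of dicts, best first, with "p" (0 to 1); they miss things now and then, are a little off and sometimes report something else, mostly with a low value. They report only what shows in the picture. A call takes as long as a camera call. They do not tell look-alikes from the thing itself.
- imaging.regions_of(query, picture): "mask" (420x560 bool, what is visible of it) and "centre" ([column, row] in pixels, amid what is visible of it).
The state is a dict: "time_s": time; "joints": joint angles; "joint_velocities": joint speeds; "effort": joint torques, N m; "tcp_pos": TCP position; "ee_rot": TCP orientation; "wrist_force": force on the tool from outside, world axes, zero at the start; "moment": the same for the moment, N m; "gripper_width": opening from 0.0 (shut) to 1.0 (fully open).
Only numpy, scipy, OpenCV 4.12 (cv2) and the standard library are available. Lean on these libraries where they do the work, as an engineer would, in place of code of your own. Each camera call takes 0.05 s, during which the arm holds its last target.

## Task

The wooden plinth for the model boat lies upside down with its two steel ballast discs on top of it. Without picking anything up, push each disc with the fingertips across the wood until it drops into the recess that it fits, the larger disc in the larger recess and the smaller in the smaller, both lying flat at the bottom. Leave the tools and the bottle round the plinth where they are.

Things in the scene. Friction and masses are not known exactly. Their poses are not given: they have to be found in the camera images.
- plinth: wooden display plinth lying upside down and fast on the table, a flat block 160 mm (its x) by 280 mm (its y) by 22 mm high, with no rim round its edge; two round recesses in its far half, four small flush brass inserts at its corners; origin at the centre of its underside, x towards the edge with the recesses beside it, z up; it does not move
- large_recess (a point): centre of the mouth of the larger round recess, level with the plinth's top face: 53 mm diameter, 10 mm deep, flat floor lined with grey felt, 1 mm chamfer; in the plinth's frame at (+0.040, +0.065) m, 22 mm above its underside
- small_recess (a point): centre of the mouth of the smaller round recess, level with the plinth's top face: 39 mm diameter, 10 mm deep, flat floor lined with grey felt, 1 mm chamfer; in the plinth's frame at (+0.040, -0.065) m, 22 mm above its underside
- large_disc: loose plain steel disc, 50 mm diameter, 10 mm thick, edges rounded 1 mm, about 150 g; lies flat on top of the plinth at the start, in the near half on either the left or the right side; origin at the centre of its underside, z axis through its thickness. Slides when pushed at its edge
- small_disc: loose plain steel disc, 36 mm diameter, 10 mm thick, edges rounded 1 mm, about 80 g; lies flat on top of the plinth at the start, in the near half on either the left or the right side; origin at the centre of its underside, z axis through its thickness. Slides when pushed at its edge
- driver_3: small precision screwdriver, 98 mm long, 16 mm thick, lying on the table left of the plinth; a bystander, loose; origin at the centre of its underside
- tweezers: steel tweezers, 117 mm long, lying on the table right of the plinth; a bystander, loose; origin at the centre of its underside
- glue_bottle: white glue bottle with green cap, 30 mm wide, 61 mm tall, standing on the table just beyond the plinth's far edge; a bystander, loose; origin at the centre of its underside
- sanding_block: brown sanding block, 70x28x16 mm, lying on the table beyond the plinth's far edge; a bystander, loose; origin at the centre of its underside
- pin_vice: grey pin vice, 82 mm long, 11 mm thick, lying on the table in front of the plinth's near edge; a bystander, loose; origin at the centre of its underside
Mind the look-alikes: they are no part of the job. What is shaped like the large_disc but purple or red is not meant. What is shaped like the small_disc but red is not meant.

How it is judged (in metres and radians):
At the end, for the whole second after the job is handed in: Each disc lies at rest in its own recess: centre within 3 mm of the recess's centre, underside at least 8 mm below the plinth's top face, tilted less than 0.06 rad (horizontal distance between large_disc and large_recess below 0.003 m and z of large_disc in the frame of large_recess below -0.008 m and angle between each of large_disc, small_disc's own z axis and vertical below 0.06 rad and linear speed of each of large_disc, small_disc below 0.01 m/s and horizontal distance between small_disc and small_recess below 0.003 m and z of small_disc in the frame of small_recess below -0.008 m); the robot touches nothing.
It fails at once if the large disc is lifted: its underside's centre comes more than 10 mm above the plinth's top face (height (world z) of large_disc above 0.032 m).
It fails at once if the small disc is lifted: its underside's centre comes more than 10 mm above the plinth's top face (height (world z) of small_disc above 0.032 m).
It fails at once if a tool or the bottle beside the plinth is moved by more than 15 mm (distance of any of driver_3, tweezers, glue_bottle, sanding_block, pin_vice from where it was at the start of the episode above 0.015 m).
It also fails if it takes over 56 s, if anything falls off the work surface, if the arm or the gripper's body presses on something with over 40 N, if the wrist force passes 120 N, or if a joint passes its speed limit or range.

## Working session

There is one attempt and no reset: what is moved stays moved. The work goes in short steps, Python scripts to look and compute and a tool call to move; the robot and the scene stay as the last step left them, time stands still between calls to the robot, and variables do not carry over. Pictures are saved under pics/ and viewed, and the job is handed in when it is done.

Besides the shell and the picture viewer there is one more tool, called in YAML: its name, and indented under it one key for each argument. apply_moves: Moves the arm, as the interface text tells. Its arguments: {"type":"object","properties":{"xyz":{"type":"array","items":{"type":"array","items":{"type":"number"}}},"twist":{"type":"array","items":{"type":"number"}},"claw":{"type":"array","items":{"type":"number"}}},"required":["xyz","twist","claw"]}

```bash
mkdir -p pics
python3 - <<'E'
from station import r, imaging, job
import cv2,pickle
s=r.sense();print(s)
for n in("top","side"):
    d=imaging.capture(n);cv2.imwrite(f"pics/{n}0.png",d["pixels"][:,:,::-1]);print(n,d["mtx"],d["view"])
    for q in("plinth","large_disc","small_disc"):
        for o in imaging.regions_of(q,d)[:5]:print(q,o["p"],o["centre"],o["mask"].sum())
    pickle.dump(d,open(f"{n}0.pkl","wb"))
E
```

```text
{'time_s': 0.0, 'joints': array([-5.74347717e+01,  2.20919098e+01,  3.79838147e-01, -3.02808766e-02,
       -6.84114169e+01, -1.48168375e+01]), 'joint_velocities': array([-0.03872837, -0.03792271,  0.03408372,  0.05850019,  0.03217142,
       -0.02153543]), 'effort': array([ 1.01416848e-03, -3.90665960e+01,  1.87414616e+01,  4.22019035e+00,
        1.10729516e-02, -1.84137889e-04]), 'tcp_pos': array([ 0.19037548, -0.59469605,  0.23544453]), 'ee_rot': array([[-7.45910058e-04, -3.04651015e-01,  9.52463754e-01],
       [ 2.08090001e-03,  9.52461484e-01,  3.04651918e-01],
       [-9.99997557e-01,  2.20922476e-03, -7.65023021e-05]]), 'wrist_force': array([-0.20328308,  1.80402006,  0.11270506]), 'moment': array([-0.0079361 ,  0.02586416, -0.03155007]), 'gripper_width': 1.000288278045802}
top [[395.55589298   0.         284.67215855]
 [  0.         395.55589298 206.50747989]
 [  0.           0.           1.        ]] [[-0.02122551 -0.99975205 -0.00673154  0.03932093]
 [-0.99478424  0.02179098 -0.09964675  0.56740266]
 [ 0.09976873  0.00458138 -0.99500011  0.94002998]
 [ 0.          0.     
[... 178 characters left out ...]
.59 [411.3, 236.9] 162
small_disc 0.55 [403.7, 205.1] 175
small_disc 0.43 [341.3, 207.2] 183
side [[520.67653819   0.         270.80159531]
 [  0.         520.67653819 214.10396472]
 [  0.           0.           1.        ]] [[ 0.98487056 -0.17319242  0.00586268 -0.52905633]
 [-0.08660692 -0.52123561 -0.84900688  0.08488805]
 [ 0.15009739  0.83565413 -0.52834927  1.03641484]
 [ 0.          0.          0.          1.        ]]
plinth 0.9 [299.1, 242.8] 6677
plinth 0.34 [293.1, 249.9] 220
large_disc 0.89 [199.7, 226.1] 327
large_disc 0.79 [270.1, 217.6] 314
large_disc 0.61 [199.0, 203.6] 225
small_disc 0.68 [318.0, 318.0] 347
small_disc 0.65 [270.3, 320.8] 297
small_disc 0.5 [291.7, 251.5] 244
```

Run:
```python
import cv2
for n,(x0,x1,y0,y1) in dict(top=(200,440,120,300),side=(150,390,160,340)).items():
    im=cv2.imread(f"pics/{n}0.png")[y0:y1,x0:x1];cv2.imwrite(f"pics/{n}0z.png",cv2.resize(im,None,fx=3.3,fy=3.3,interpolation=cv2.INTER_CUBIC))
```

```text
(no output)
```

View pics/top0z.png

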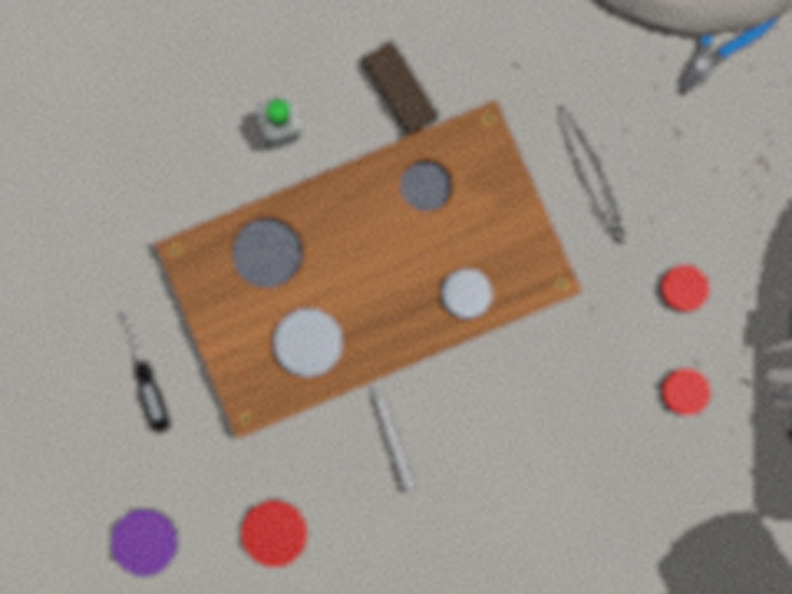

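View pics/side0z.png

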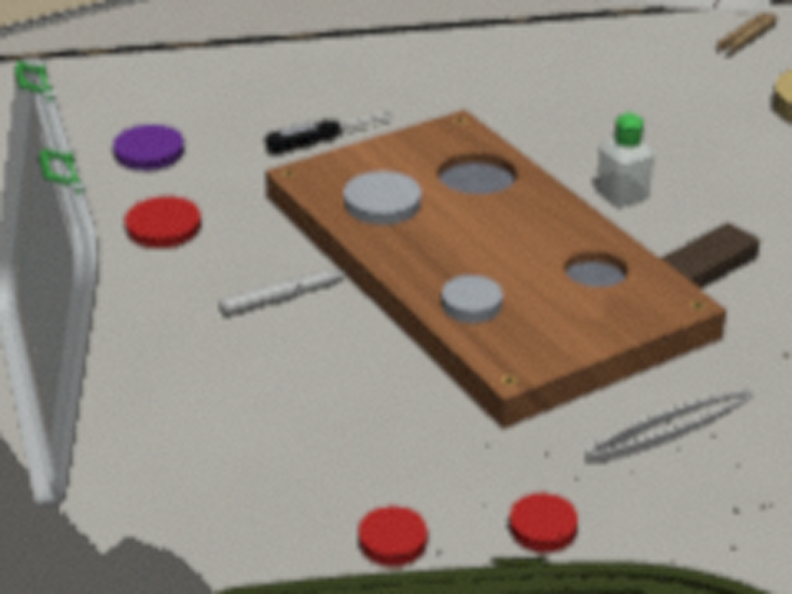

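View pics/side0.png

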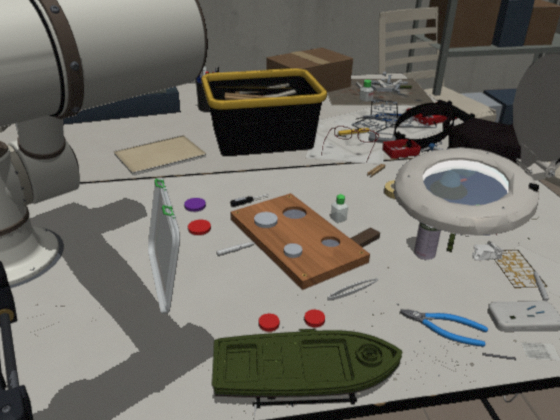

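View pics/top0.png

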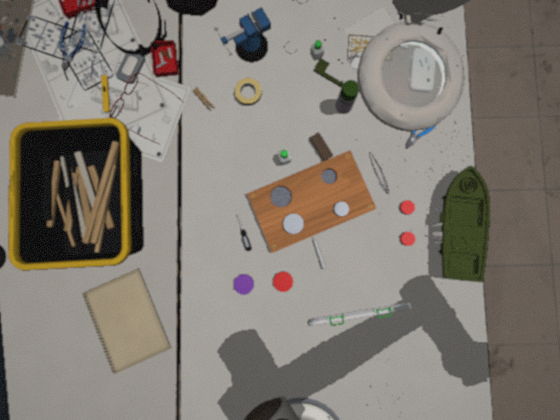

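```bash
cat > h.py <<'E'
import numpy as np,pickle
def px2w(d,uv,z):
    K,V=d["mtx"],d["view"];R,t=V[:3,:3],V[:3,3]
    ray=R.T@np.linalg.solve(K,np.r_[uv,1.]);c=-R.T@t
    return c+ray*(z-c[2])/ray[2]
def w2px(d,p):
    c=d["view"][:3,:3]@p+d["view"][:3,3];q=d["mtx"]@c;return q[:2]/q[2]
def tri(ds,uvs):
    A=[]
    for d,uv in zip(ds,uvs):
        P=d["mtx"]@d["view"][:3];A+=[uv[0]*P[2]-P[0],uv[1]*P[2]-P[1]]
    X=np.linalg.svd(np.array(A))[2][-1];return X[:3]/X[3]
E
python3 - <<'E'
import pickle,cv2,numpy as np
from h import *
from scipy.optimize import least_squares
T=pickle.load(open("top0.pkl","rb"));S=pickle.load(open("side0.pkl","rb"))
for n,d,z0,hsv in(("top",T,(200,120),0),("side",S,(150,160),0)):
    im=d["pixels"];h=cv2.cvtColor(im,cv2.COLOR_RGB2HSV)
    m=((h[...,0]>6)&(h[...,0]<22)&(h[...,1]>100)).astype(np.uint8)
    roi=np.zeros_like(m);roi[z0[1]:z0[1]+180,z0[0]:z0[0]+240]=1;m&=roi
    k,l,st,c=cv2.connectedComponentsWithStats(m);i=1+np.argmax(st[1:,4]);m=(l==i).astype(np.uint8)
    print(n,st[i])
    hull=np.zeros_like(m)
    cs,_=cv2.findContours(m,cv2.RETR_EXTERNAL,cv2.CHAIN_APPROX_NONE)
    # holes
    inv=((1-m)*1).astype(np.uint8);k,l,st,c=cv2.connectedComponentsWithStats(inv)
    for j in range(1,k):
        if 50<st[j,4]<900:
            ys,xs=np.nonzero(l==j);print('hole',c[j],st[j,4],"z22",px2w(d,c[j],.022).round(4),"z32",px2w(d,c[j],.032).round(4), im[ys,xs].mean(0).round())
    z=lambda X,Y:((X+.5)/3.3-.5+z0[0],(Y+.5)/3.3-.5+z0[1])
    if n=="top": C=[(152,244),(497,101),(581,290),(236,436)]
    else: C=[(464,110),(725,313),(502,402),(266,173)]
    W=np.array([px2w(d,z(*c),.022) for c in C]);print(W.round(4))
    # order: far-left, far-right, near-right, near-left
    print("cen",W.mean(0).round(4),"sides",[np.linalg.norm(W[i]-W[i-3]).round(4) for i in range(4)])
    e=(W[0]+W[1]-W[2]-W[3]);print("yaw",np.degrees(np.arctan2(e[1],e[0])), "yawy",np.degrees(np.arctan2(*( (W[0]+W[3]-W[1]-W[2])[[1,0]])))-90)
# panel top ends, lamp
print("panel", tri([T,S],[(410,305),(160,183)]),tri([T,S],[(309,322),(178,240)]),tri([T,S],[(336,319),(168,210)]),tri([T,S],[(384,311),(160,183)]))
print("lamp",tri([T,S],[(410,75),(467,190)]))
E
```

```text
top [ 248  151  127  101 5953]
hole [328.45876289 175.9742268 ] 194 z22 [ 0.6425 -0.0832  0.022 ] z32 [ 0.6408 -0.0821  0.032 ] [106. 102. 108.]
hole [280.43989071 196.22404372] 366 z22 [0.5945 0.037  0.022 ] z32 [0.5933 0.0369 0.032 ] [106. 104. 110.]
hole [341.17674419 208.51162791] 215 z22 [ 0.5608 -0.1118  0.022 ] z32 [ 0.5598 -0.1104  0.032 ] [165. 162. 165.]
hole [292.89896373 223.37564767] 386 z22 [0.5267 0.0078 0.022 ] z32 [0.5262 0.008  0.032 ] [165. 163. 167.]
[[ 0.603   0.1228  0.022 ]
 [ 0.7063 -0.1397  0.022 ]
 [ 0.5613 -0.1968  0.022 ]
 [ 0.4586  0.0624  0.022 ]]
cen [ 0.5823 -0.0378  0.022 ] sides [np.float64(0.2821), np.float64(0.1559), np.float64(0.2788), np.float64(0.1565)]
yaw 22.11031552530054 yawy 21.55468026027883
side [ 231  194  138   95 5969]
hole [294.11702128 213.51595745] 188 z22 [0.5943 0.0308 0.022 ] z32 [0.5906 0.015  0.032 ] [104. 100. 103.]
hole [265.43491124 219.22485207] 338 z22 [0.5285 0.0181 0.022 ] z32 [0.5259 0.0026 0.032 ] [139. 139. 140.]
hole [330.13934426 242.5       ] 122 z22 [ 0.6425 -0.0892  0.022 ] z32 [ 0.638 -0.103  0.032] [104. 100. 101.]
hole [292.5465587  249.98380567] 247 z22 [ 0.5626 -0.1018  0.022 ] z32 [ 0.5594 -0.1154  0.032 ] [134. 133. 133.]
[[ 0.6045  0.1213  0.022 ]
 [ 0.7069 -0.1412  0.022 ]
 [ 0.5588 -0.1996  0.022 ]
 [ 0.4571  0.0596  0.022 ]]
cen [ 0.5819 -0.04    0.022 ] sides [np.float64(0.2817), np.float64(0.1592), np.float64(0.2785), np.float64(0.1598)]
yaw 22.119116694371968 yawy 21.358928330126503
panel [ 0.34038471 -0.20120211  0.2438846 ] [ 0.32284885 -0.02835681  0.02582587] [ 0.3248962  -0.07887706  0.12483519] [ 0.3337611  -0.15817641  0.22151542]
lamp [ 0.81826116 -0.23779647  0.20834946]
```

Run:
```python
from h import *
import cv2
T=pickle.load(open("top0.pkl","rb"));S=pickle.load(open("side0.pkl","rb"))
print(tri([T,S],[(309,322),(158,185)]),tri([T,S],[(410,305),(178,240)]),tri([T,S],[(336,319),(163,210)]),tri([T,S],[(384,311),(160,183)]))
for u in [(160,183),(178,240),(165,308),(152,240)]:print(u,px2w(S,u,0),px2w(S,u,.15))
a=cv2.resize(cv2.imread("pics/top0.png")[260:380,290:430],None,fx=5,fy=5,interpolation=2)
b=cv2.resize(cv2.imread("pics/side0.png")[160:330,120:220],None,fx=3.5,fy=3.5,interpolation=2)
cv2.imwrite("pics/pa.png",a);cv2.imwrite("pics/pb.png",b)
```

```text
[ 0.31413659 -0.0192092   0.14505804] [ 0.34731564 -0.22823078  0.15702871] [ 0.31920666 -0.07841327  0.12473082] [ 0.3337611  -0.15817641  0.22151542]
(160, 183) [0.30220979 0.26168721 0.        ] [ 0.31922216 -0.0213635   0.15      ]
(178, 240) [0.34043323 0.00233891 0.        ] [ 0.34823899 -0.21824445  0.15      ]
(165, 308) [ 0.31295279 -0.20476489  0.        ] [ 0.32737757 -0.37546465  0.15      ]
(152, 240) [0.28689773 0.01128742 0.        ] [ 0.3075982 -0.2114513  0.15     ]
```

View pics/pa.png

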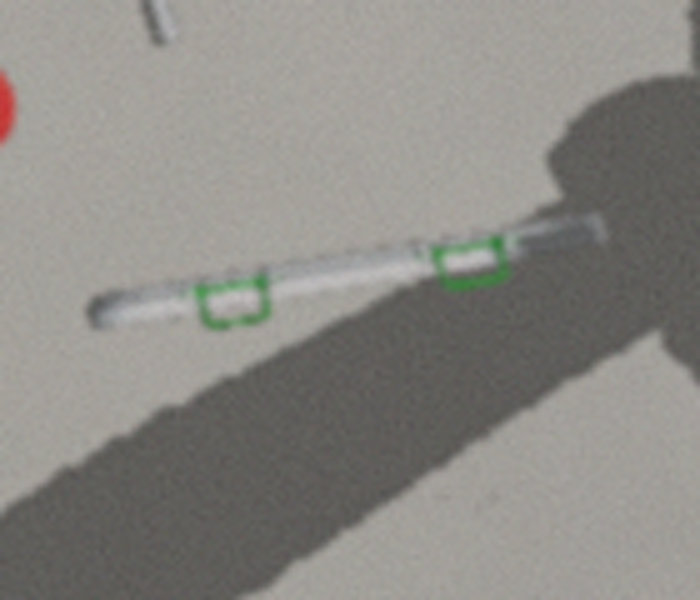

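View pics/pb.png

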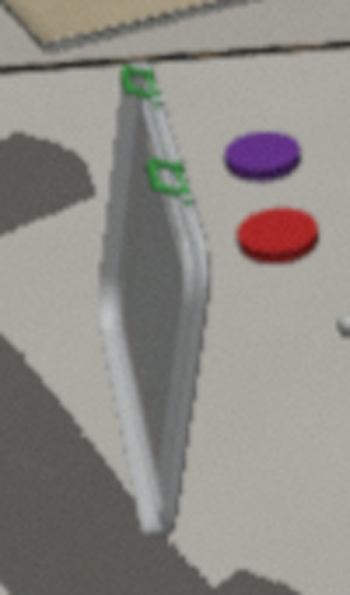

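apply_moves:
  xyz:
    - [0,0.033,0.033]
    - [0,0.033,0.033]
    - [0,0.033,0.033]
    - [0,0.033,0.033]
    - [0,0.033,0.033]
    - [0,0.033,0.033]
    - [0,0.033,0.033]
    - [0,0.033,0.033]
    - [0,0.033,0.033]
    - [0,0.033,0.033]
    - [0,0.033,0.033]
    - [0,0.033,0.033]
  twist: [0,0,0,0,0,0,0,0,0,0,0,0]
  claw: [0.41,0.41,0.41,0.41,0.41,0.41,0.41,0.41,0.41,0.41,0.41,0.41]

```text
time_s: 1.6
tcp_pos: [0.4552, -0.0846, 0.2373]
ee_rot: [[0.007, -0.295, 0.955], [-0.002, 0.955, 0.295], [-1.0, -0.004, 0.006]]
wrist_force: [0.3, -0.9, 0.2]
gripper_width: 0.408
```

apply_moves:
  xyz:
    - [0,0.03,0.025]
    - [0,0.03,0.025]
    - [0.04,0,0]
    - [0.04,0,0]
    - [0.03,0,0]
    - [0,0,0]
  twist: [0,0,-5.3,0,0,0]
  claw: [0.41,0.41,0.41,0.41,0.41,0.41]

```text
time_s: 2.2
tcp_pos: [0.4929, -0.0019, 0.1276]
ee_rot: [[0.019, -0.396, 0.918], [0.001, 0.918, 0.396], [-1.0, -0.007, 0.018]]
wrist_force: [-0.8, -0.3, 0.6]
gripper_width: 0.411
```

```bash
cat > look.py <<'E'
import sys,cv2,numpy as np
from station import r,imaging
from h import *
tag=sys.argv[1]
for n,(x0,x1,y0,y1) in dict(top=(200,440,120,300),side=(150,390,160,340)).items():
    d=imaging.capture(n);im=d["pixels"][y0:y1,x0:x1,::-1]
    cv2.imwrite(f"pics/{n}{tag}.png",cv2.resize(im,None,fx=3.3,fy=3.3,interpolation=cv2.INTER_CUBIC))
    pickle.dump(d,open(f"{n}{tag}.pkl","wb"))
s=r.sense();print(s["time_s"],s["tcp_pos"].round(4),s["ee_rot"].round(3).tolist(),s["wrist_force"].round(1),s["gripper_width"])
R=s["ee_rot"]
for nm,p,c in(("L",(.5263,.008),(.595,.0366)),("S",(.560,-.1107),(.643,-.0838))):
    for q in(p,c):
        v=R.T@(np.r_[q,.0395]-s["tcp_pos"]);print(nm,q,"in tool",v.round(4))
E
python3 look.py 1
```

```text
2.3 [ 0.4959 -0.0015  0.1315] [[0.027, -0.397, 0.917], [0.002, 0.918, 0.397], [-1.0, -0.009, 0.026]] [ 0.8 -0.1  0.1] 0.41014705504293597
L (0.5263, 0.008) in tool [ 0.0929 -0.0025  0.0293]
L (0.595, 0.0366) in tool [ 0.0948 -0.0035  0.1037]
S (0.56, -0.1107) in tool [ 0.0935 -0.1248  0.013 ]
S (0.643, -0.0838) in tool [ 0.0958 -0.1331  0.0999]
```

View pics/side1.png

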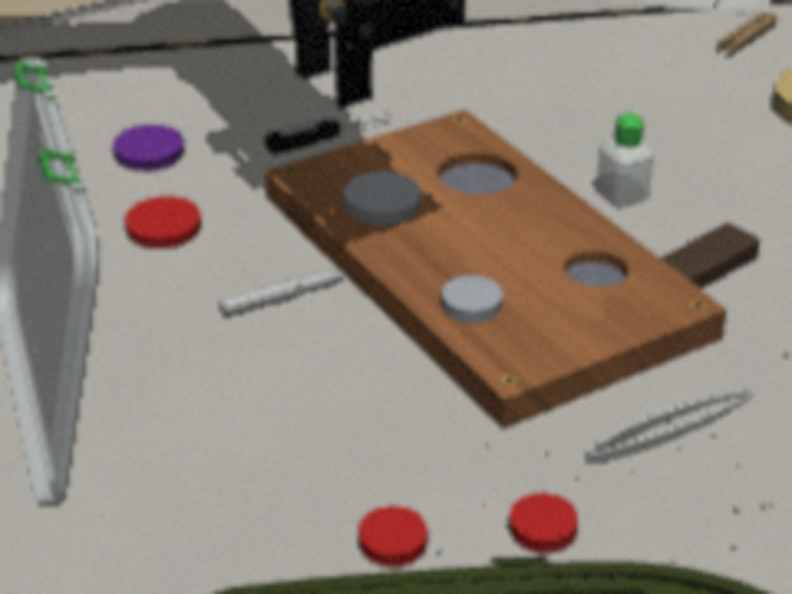

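View pics/top1.png

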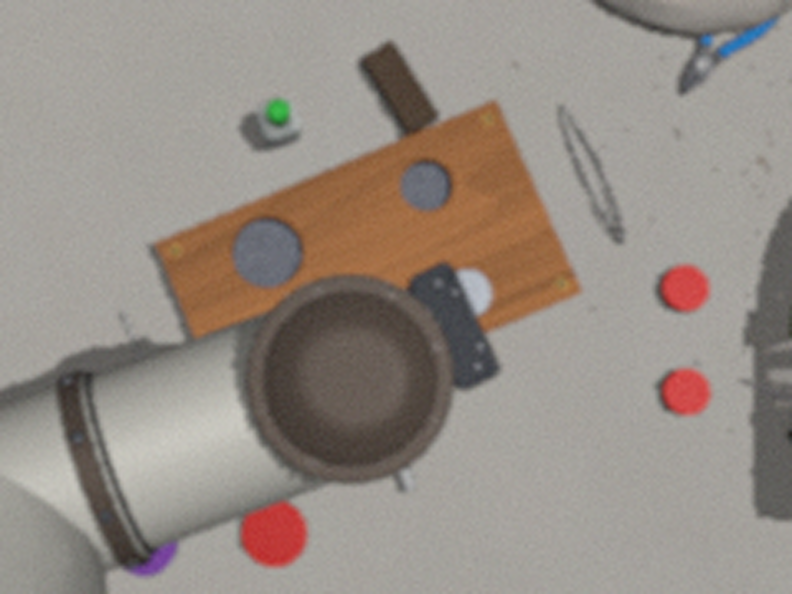

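apply_moves:
  xyz:
    - [0,-0.002,-0.018]
    - [0,0,0]
    - [0.02,0,0]
    - [0.02,0,0]
    - [0.02,0,0]
    - [0,0,0]
  twist: [0,0,0,0,0,0]
  claw: [0.41,0.41,0.41,0.41,0.41,0.41]

```text
time_s: 2.9
tcp_pos: [0.494, -0.0086, 0.0833]
ee_rot: [[0.057, -0.398, 0.916], [0.008, 0.917, 0.398], [-0.998, -0.015, 0.056]]
wrist_force: [0.1, 0.2, 0.2]
gripper_width: 0.409
```

```bash
python3 look.py 2
```

```text
3.0 [ 0.4956 -0.0081  0.0853] [[0.062, -0.399, 0.915], [0.009, 0.917, 0.399], [-0.998, -0.016, 0.06]] [ 0.9  0.  -0. ] 0.4111720177305342
L (0.5263, 0.008) in tool [0.0478 0.0033 0.0318]
L (0.595, 0.0366) in tool [0.0523 0.0021 0.106 ]
S (0.56, -0.1107) in tool [ 0.0487 -0.119   0.0152]
S (0.643, -0.0838) in tool [ 0.0541 -0.1274  0.1019]
```

View pics/side2.png

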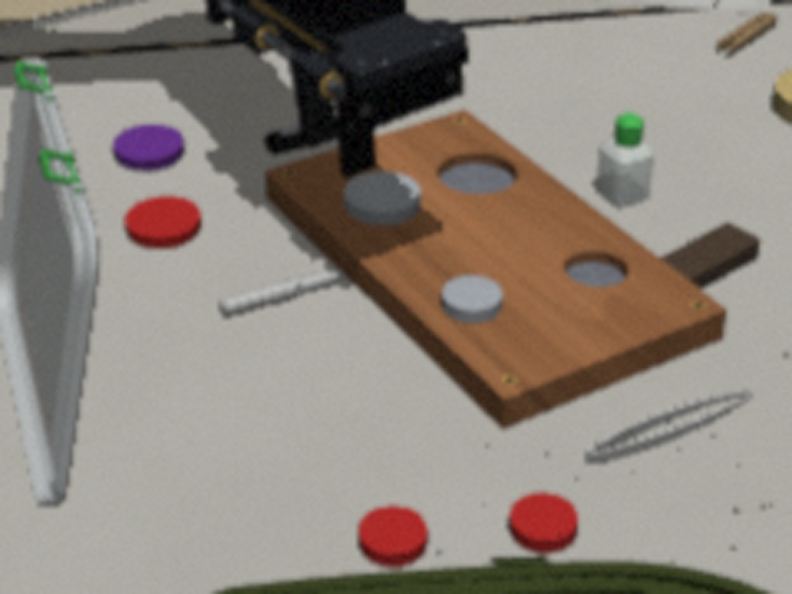

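apply_moves:
  xyz:
    - [-0.01,0,-0.003]
    - [-0.01,0,-0.003]
    - [-0.01,0,-0.003]
    - [-0.01,0,-0.003]
    - [-0.01,0,-0.003]
    - [0,0,0]
  twist: [0,0,0,0,0,0]
  claw: [0.41,0.41,0.41,0.41,0.41,0.41]

```text
time_s: 3.6
tcp_pos: [0.4803, -0.0145, 0.1451]
ee_rot: [[0.074, -0.399, 0.914], [0.012, 0.917, 0.4], [-0.997, -0.018, 0.073]]
wrist_force: [0.1, 0.9, 0.7]
gripper_width: 0.407
```

apply_moves:
  xyz:
    - [0,0,0]
    - [0,0,0]
    - [0,0,0]
    - [0,0,0]
  twist: [0,0,0,0]
  claw: [0.41,0.41,0.41,0.41]

```text
time_s: 4.0
tcp_pos: [0.4797, -0.0146, 0.1446]
ee_rot: [[0.073, -0.399, 0.914], [0.012, 0.917, 0.399], [-0.997, -0.018, 0.071]]
wrist_force: [-0.5, 0.3, -1.0]
gripper_width: 0.412
```

apply_moves:
  xyz:
    - [0,0,0.01]
    - [0,0,0.01]
    - [0,0,0.01]
    - [0,0,0.01]
    - [0,0,0]
  twist: [0,0,0,0,0]
  claw: [0.41,0.41,0.41,0.41,0.41]

```text
time_s: 4.5
tcp_pos: [0.5205, 0.0031, 0.1465]
ee_rot: [[0.072, -0.4, 0.914], [0.011, 0.916, 0.4], [-0.997, -0.018, 0.07]]
wrist_force: [-0.5, 0.7, -1.4]
gripper_width: 0.415
```

apply_moves:
  xyz:
    - [0,0,-0.04]
    - [0,0,0]
    - [0,0,0]
  twist: [0,0,0]
  claw: [0.41,0.41,0.41]

```text
time_s: 4.8
tcp_pos: [0.483, -0.013, 0.1425]
ee_rot: [[0.069, -0.4, 0.914], [0.011, 0.916, 0.4], [-0.998, -0.018, 0.068]]
wrist_force: [0.4, -1.1, -0.4]
gripper_width: 0.407
```

apply_moves:
  xyz:
    - [-0.05,0,0]
    - [-0.05,0,0]
    - [0,0,0]
    - [0,0,0]
  twist: [0,0,0,0]
  claw: [0.41,0.41,0.41,0.41]

```text
time_s: 5.2
tcp_pos: [0.476, -0.014, 0.2447]
ee_rot: [[0.065, -0.399, 0.914], [0.01, 0.917, 0.4], [-0.998, -0.017, 0.064]]
wrist_force: [-0.6, -0.2, -0.9]
gripper_width: 0.413
```

apply_moves:
  xyz:
    - [0.01,0,0]
    - [0.01,0,0]
    - [0.01,0,0]
    - [0.01,0,0]
    - [0.01,0,0]
    - [0.01,0,0]
    - [0,0,0]
    - [0,0,0]
  twist: [0,0,0,0,0,0,0,0]
  claw: [0.41,0.41,0.41,0.41,0.41,0.41,0.41,0.41]

```text
time_s: 6.0
tcp_pos: [0.4773, -0.0139, 0.1733]
ee_rot: [[0.053, -0.399, 0.915], [0.007, 0.917, 0.399], [-0.999, -0.015, 0.051]]
wrist_force: [0.4, -0.1, 0.6]
gripper_width: 0.408
```

apply_moves:
  xyz:
    - [0.01,0,0]
    - [0.01,0,0]
    - [0.01,0,0]
    - [0.01,0,0]
    - [0.01,0,0]
    - [0.01,0,0]
    - [0.01,0,0]
    - [0.01,0,0]
    - [0,0,0]
    - [0,0,0]
  twist: [0,0,0,0,0,0,0,0,0,0]
  claw: [0.41,0.41,0.41,0.41,0.41,0.41,0.41,0.41,0.41,0.41]

```text
time_s: 7.0
tcp_pos: [0.4826, -0.0132, 0.0866]
ee_rot: [[0.054, -0.399, 0.915], [0.007, 0.917, 0.399], [-0.999, -0.015, 0.052]]
wrist_force: [0.5, -0.2, 0.3]
gripper_width: 0.41
```

```bash
python3 look.py 3
```

```text
7.1 [ 0.4826 -0.0132  0.0869] [[0.054, -0.399, 0.915], [0.007, 0.917, 0.399], [-0.999, -0.015, 0.053]] [-0.1  0.2 -0.3] 0.4111034609767984
L (0.5263, 0.008) in tool [0.0499 0.0027 0.046 ]
L (0.595, 0.0366) in tool [0.0538 0.0015 0.1203]
S (0.56, -0.1107) in tool [ 0.0508 -0.1196  0.0294]
S (0.643, -0.0838) in tool [ 0.0555 -0.1281  0.1161]
```

View pics/side3.png

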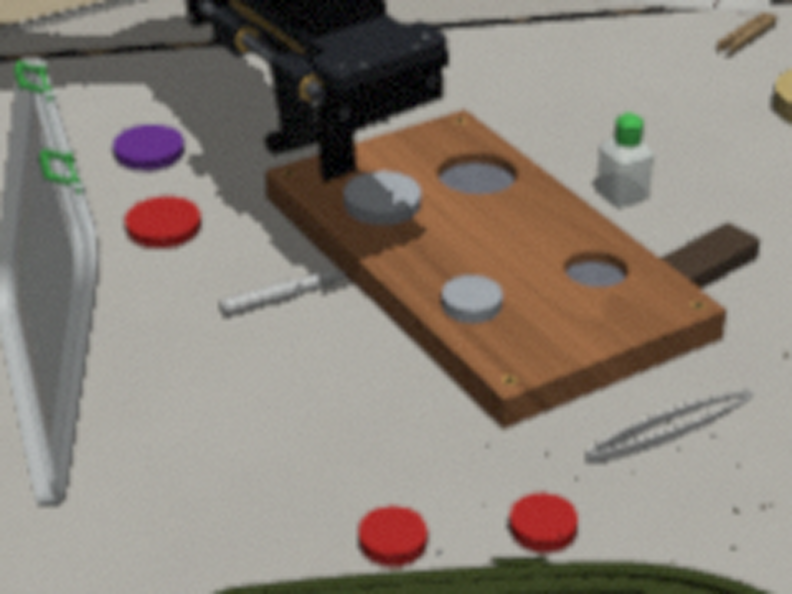

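apply_moves:
  xyz:
    - [0.01,0.002,0]
    - [0.01,0,0]
    - [0.01,0,0]
    - [0.01,0,0]
    - [0,0,0]
    - [0,0,0]
  twist: [0,0,0,0,0,0]
  claw: [0.41,0.41,0.41,0.41,0.41,0.41]

```text
time_s: 7.7
tcp_pos: [0.4845, -0.0107, 0.0439]
ee_rot: [[0.056, -0.399, 0.915], [0.008, 0.917, 0.399], [-0.998, -0.015, 0.054]]
wrist_force: [0.3, -0.2, -0.7]
gripper_width: 0.414
```

```bash
python3 look.py 4
```

```text
7.8 [ 0.4846 -0.0106  0.0443] [[0.056, -0.399, 0.915], [0.008, 0.917, 0.399], [-0.998, -0.015, 0.055]] [ 0.3  0.4 -0.2] 0.4085276801410466
L (0.5263, 0.008) in tool [0.0072 0.0005 0.0453]
L (0.595, 0.0366) in tool [ 0.0113 -0.0007  0.1196]
S (0.56, -0.1107) in tool [ 0.0082 -0.1218  0.0288]
S (0.643, -0.0838) in tool [ 0.0131 -0.1302  0.1155]
```

View pics/side4.png

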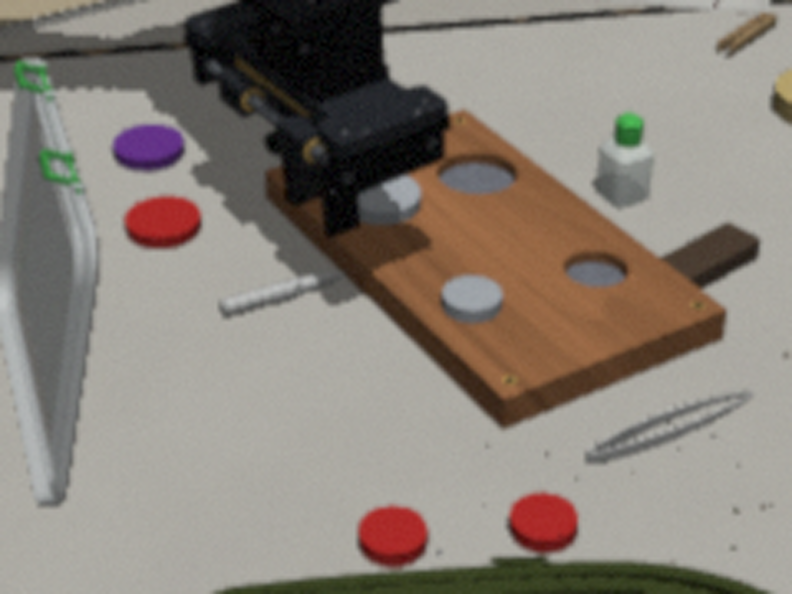

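apply_moves:
  xyz:
    - [0.004,0,0]
    - [0,0,0]
    - [0.001,0,0.01]
    - [0.001,0,0.01]
    - [0.0005,0,0.01]
    - [0.0005,0,0.01]
    - [0,0,0]
  twist: [0,0,0,0,0,0,0]
  claw: [0.41,0.41,0.41,0.41,0.41,0.41,0.41]

```text
time_s: 8.5
tcp_pos: [0.5256, 0.0069, 0.0402]
ee_rot: [[0.058, -0.399, 0.915], [0.008, 0.917, 0.399], [-0.998, -0.016, 0.056]]
wrist_force: [1.2, -0.1, -0.2]
gripper_width: 0.412
```

```bash
python3 look.py 5
```

```text
8.6 [0.5241 0.0064 0.04  ] [[0.056, -0.399, 0.915], [0.008, 0.917, 0.399], [-0.998, -0.015, 0.055]] [-0.7 -0.3 -0.1] 0.4102906024996389
L (0.5263, 0.008) in tool [0.0006 0.0006 0.0027]
L (0.595, 0.0366) in tool [ 0.0047 -0.0006  0.077 ]
S (0.56, -0.1107) in tool [ 0.0016 -0.1217 -0.0139]
S (0.643, -0.0838) in tool [ 0.0065 -0.1301  0.0728]
```

View pics/side5.png

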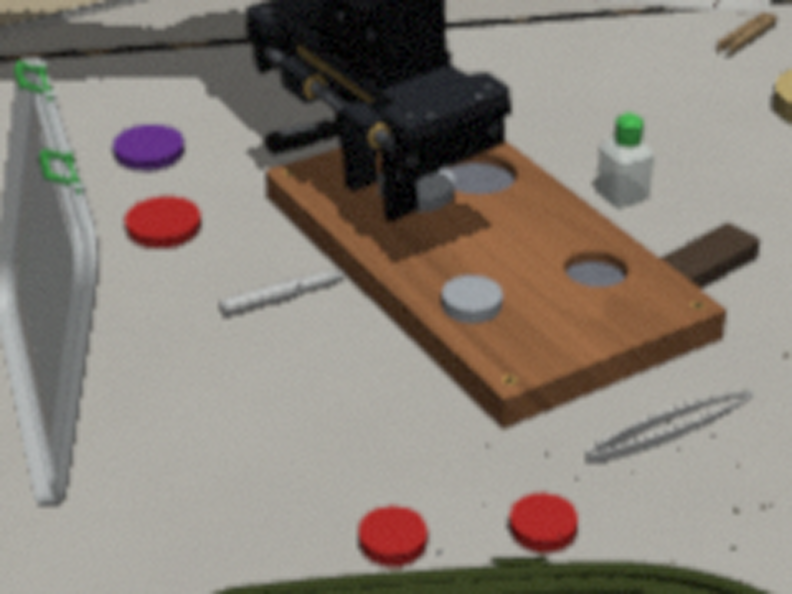

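apply_moves:
  xyz:
    - [0.0005,-0.0005,0.008]
    - [0.0005,0,0.008]
    - [0.0005,0,0.008]
    - [0.0005,0,0.008]
    - [0.0003,0,0.006]
    - [0,0,0]
  twist: [0,0,0,0,0,0]
  claw: [0.41,0.41,0.41,0.41,0.41,0.41]

```text
time_s: 9.2
tcp_pos: [0.5603, 0.0215, 0.0394]
ee_rot: [[0.052, -0.398, 0.916], [0.007, 0.917, 0.398], [-0.999, -0.015, 0.051]]
wrist_force: [-1.1, -0.7, 0.3]
gripper_width: 0.412
```

```bash
python3 look.py 6
```

```text
9.3 [0.5598 0.0213 0.0394] [[0.053, -0.398, 0.916], [0.007, 0.917, 0.398], [-0.999, -0.015, 0.051]] [-0.2 -0.  -0.1] 0.41339428071834444
L (0.5263, 0.008) in tool [-0.002   0.0011 -0.036 ]
L (0.595, 0.0366) in tool [ 0.0018 -0.      0.0383]
S (0.56, -0.1107) in tool [-0.001  -0.1212 -0.0524]
S (0.643, -0.0838) in tool [ 0.0035 -0.1296  0.0343]
```

View pics/side6.png

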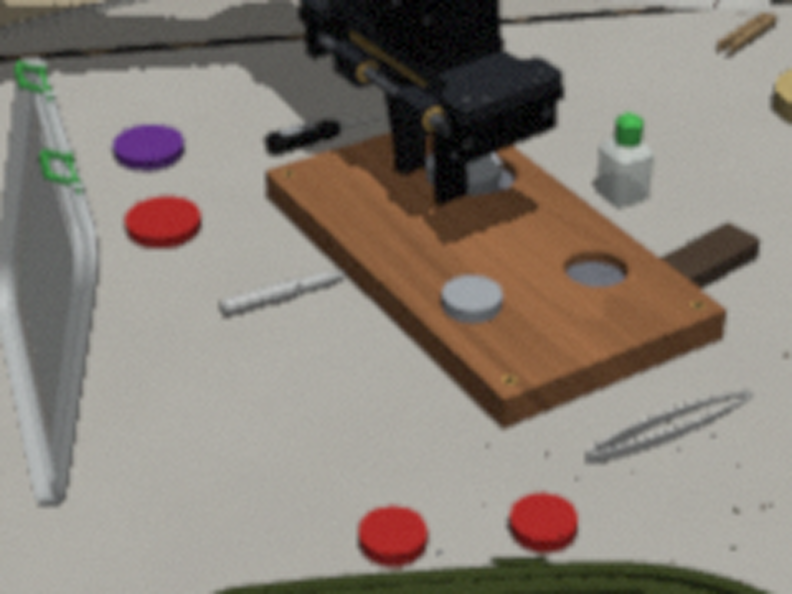

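View pics/top6.png

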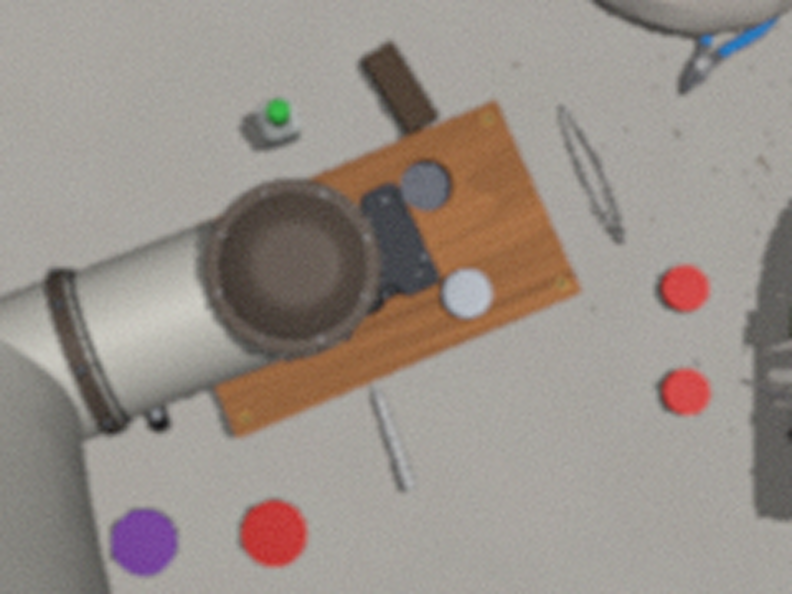

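apply_moves:
  xyz:
    - [0,0,0.004]
    - [0,0,0.004]
    - [0,0,0.003]
    - [0,0,0.003]
    - [0,0,0]
  twist: [0,0,0,0,0]
  claw: [0.41,0.41,0.41,0.41,0.41]

```text
time_s: 9.8
tcp_pos: [0.5718, 0.0267, 0.0393]
ee_rot: [[0.049, -0.397, 0.916], [0.006, 0.918, 0.397], [-0.999, -0.014, 0.047]]
wrist_force: [-1.8, -0.3, -0.4]
gripper_width: 0.408
```

```bash
python3 look.py 7
```

```text
9.9 [0.5719 0.0267 0.0394] [[0.05, -0.397, 0.916], [0.006, 0.918, 0.397], [-0.999, -0.014, 0.048]] [-1.4 -0.7 -0.3] 0.40950997440261305
L (0.5263, 0.008) in tool [-0.0025  0.0009 -0.0492]
L (0.595, 0.0366) in tool [ 0.0011 -0.0001  0.0251]
S (0.56, -0.1107) in tool [-0.0016 -0.1214 -0.0655]
S (0.643, -0.0838) in tool [ 0.0027 -0.1297  0.0212]
```

View pics/side7.png

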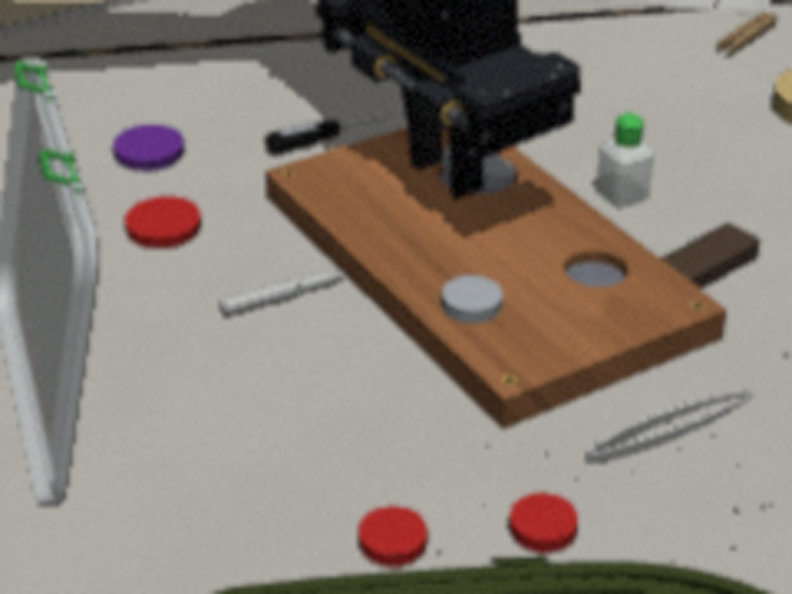

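Run:
```python
import pickle,cv2
d=pickle.load(open("side7.pkl","rb"));im=d["pixels"][195:235,255:325,::-1]
cv2.imwrite("pics/z7.png",cv2.resize(im,None,fx=10,fy=10,interpolation=2))
```

```text
(no output)
```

View pics/z7.png

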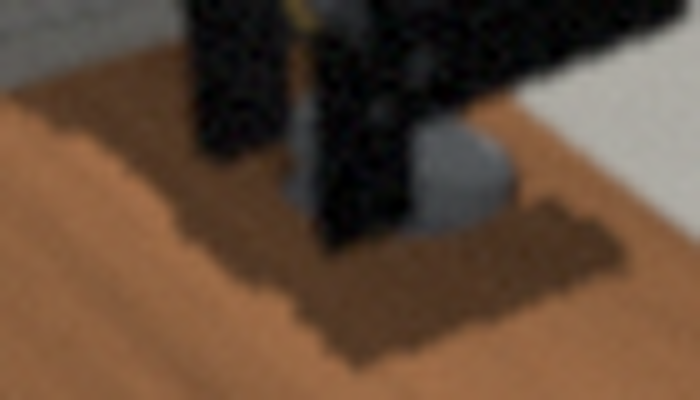

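apply_moves:
  xyz:
    - [0,0,0.003]
    - [0,0,0.003]
    - [0,0,0]
    - [0,0,0]
  twist: [0,0,0,0]
  claw: [0.41,0.41,0.41,0.41]

```text
time_s: 10.3
tcp_pos: [0.5722, 0.0267, 0.0379]
ee_rot: [[0.037, -0.395, 0.918], [0.002, 0.918, 0.396], [-0.999, -0.012, 0.035]]
wrist_force: [-0.7, -1.4, -0.4]
gripper_width: 0.41
```

```bash
python3 look.py 8
python3 - <<'E'
import pickle,cv2
d=pickle.load(open("side8.pkl","rb"));im=d["pixels"][195:235,255:325,::-1]
cv2.imwrite("pics/z8.png",cv2.resize(im,None,fx=10,fy=10,interpolation=2))
E
```

```text
10.4 [0.5722 0.0267 0.038 ] [[0.037, -0.395, 0.918], [0.002, 0.918, 0.396], [-0.999, -0.013, 0.035]] [-2.7 -1.4  0.1] 0.41224134978597127
L (0.5263, 0.008) in tool [-0.0032  0.0009 -0.0495]
L (0.595, 0.0366) in tool [-0.0006  0.0001  0.0248]
S (0.56, -0.1107) in tool [-0.0023 -0.1214 -0.0656]
S (0.643, -0.0838) in tool [ 0.0009 -0.1295  0.0213]
```

View pics/z8.png

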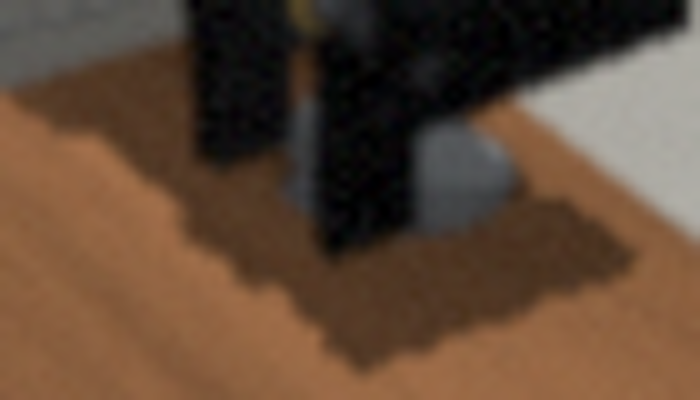

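apply_moves:
  xyz:
    - [0,0,-0.01]
    - [0,0,-0.01]
    - [0,0,0]
  twist: [0,0,0]
  claw: [0.41,0.41,0.41]

```text
time_s: 10.7
tcp_pos: [0.5555, 0.0197, 0.0385]
ee_rot: [[0.045, -0.396, 0.917], [0.005, 0.918, 0.397], [-0.999, -0.013, 0.043]]
wrist_force: [-0.2, 0.3, 0.3]
gripper_width: 0.411
```

```bash
python3 look.py 9
python3 - <<'E'
import pickle,cv2
d=pickle.load(open("side9.pkl","rb"));im=d["pixels"][195:235,255:325,::-1]
cv2.imwrite("pics/z9.png",cv2.resize(im,None,fx=10,fy=10,interpolation=2))
E
```

```text
10.8 [0.5569 0.0201 0.0388] [[0.046, -0.397, 0.917], [0.005, 0.918, 0.397], [-0.999, -0.014, 0.044]] [ 0.9  0.2 -0.7] 0.4100774329124254
L (0.5263, 0.008) in tool [-0.0022  0.001  -0.0328]
L (0.595, 0.0366) in tool [0.0011 0.     0.0416]
S (0.56, -0.1107) in tool [-0.0012 -0.1213 -0.049 ]
S (0.643, -0.0838) in tool [ 0.0027 -0.1295  0.0377]
```

View pics/z9.png

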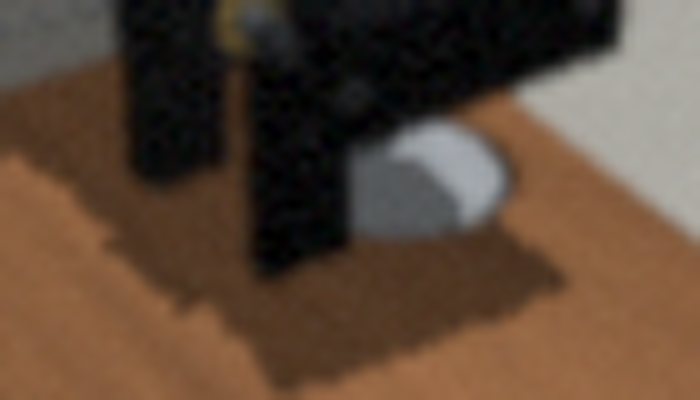

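apply_moves:
  xyz:
    - [-0.001,0,-0.02]
    - [-0.001,0,-0.02]
    - [-0.001,0,-0.02]
    - [0,0,0]
  twist: [0,0,0,0]
  claw: [0.41,0.41,0.41,0.41]

```text
time_s: 11.2
tcp_pos: [0.5033, -0.0032, 0.04]
ee_rot: [[0.053, -0.399, 0.916], [0.007, 0.917, 0.399], [-0.999, -0.015, 0.051]]
wrist_force: [0.5, -0.1, 0.0]
gripper_width: 0.41
```

```bash
python3 look.py 10
python3 - <<'E'
import pickle,cv2
d=pickle.load(open("side10.pkl","rb"));im=d["pixels"][195:235,255:325,::-1]
cv2.imwrite("pics/z10.png",cv2.resize(im,None,fx=10,fy=10,interpolation=2))
E
```

```text
11.3 [ 0.5065 -0.0021  0.0406] [[0.057, -0.4, 0.915], [0.007, 0.916, 0.4], [-0.998, -0.016, 0.055]] [ 0.   0.6 -1.3] 0.4102083584669659
L (0.5263, 0.008) in tool [0.0023 0.0014 0.0221]
L (0.595, 0.0366) in tool [0.0064 0.0001 0.0964]
S (0.56, -0.1107) in tool [ 0.0034 -0.1209  0.0054]
S (0.643, -0.0838) in tool [ 0.0083 -0.1294  0.0921]
```

View pics/z10.png

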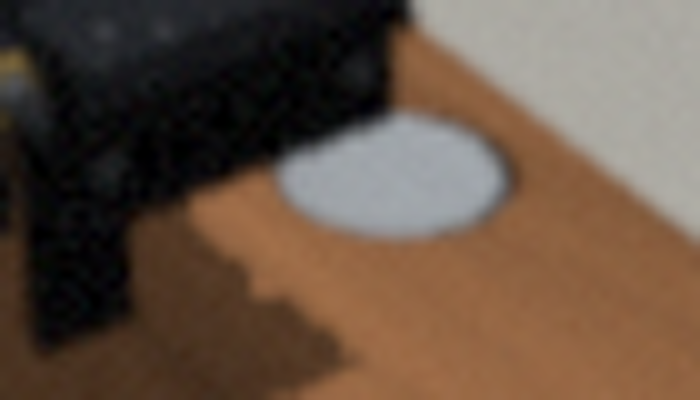

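View pics/top10.png

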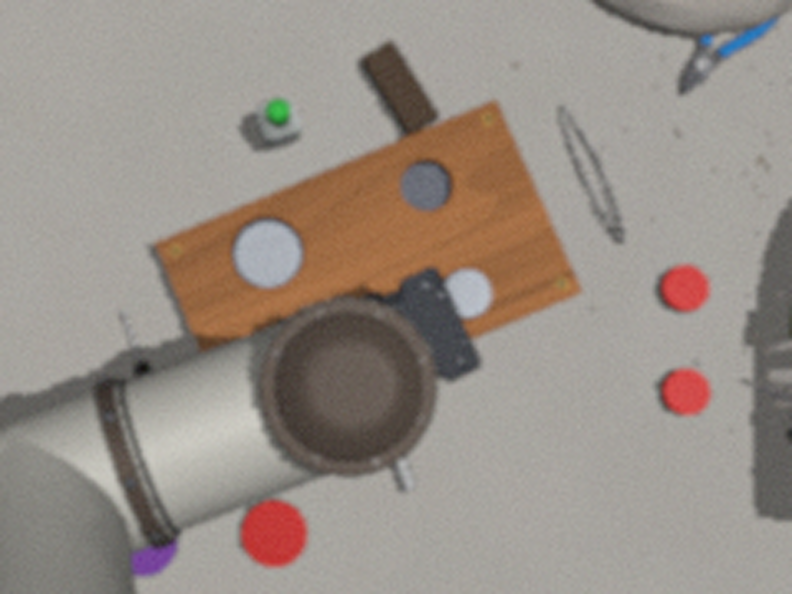

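apply_moves:
  xyz:
    - [-0.01,0,0]
    - [-0.01,0,0]
    - [-0.01,0,0]
    - [0,0,-0.02]
    - [0,0,-0.02]
    - [0,-0.03,0]
    - [0,-0.03,0]
    - [0,-0.03,0]
    - [0,-0.03,0]
    - [0,0,0]
    - [0,0,0]
  twist: [0,0,0,0,0,0,0,0,0,5.5,0]
  claw: [0.3,0.3,0.3,0.3,0.3,0.3,0.3,0.3,0.3,0.3,0.3]

```text
time_s: 12.4
tcp_pos: [0.5275, -0.1296, 0.0831]
ee_rot: [[0.077, -0.315, 0.946], [0.01, 0.949, 0.315], [-0.997, -0.015, 0.076]]
wrist_force: [0.1, 0.2, -0.6]
gripper_width: 0.297
```

```bash
python3 look.py 11
```

```text
12.5 [ 0.5274 -0.1289  0.083 ] [[0.077, -0.318, 0.945], [0.01, 0.948, 0.318], [-0.997, -0.015, 0.076]] [0.8 1.6 0. ] 0.3006308963337664
L (0.5263, 0.008) in tool [0.0446 0.1308 0.0392]
L (0.595, 0.0366) in tool [0.0502 0.1361 0.1132]
S (0.56, -0.1107) in tool [0.0461 0.0076 0.0333]
S (0.643, -0.0838) in tool [0.0527 0.0067 0.1203]
```

View pics/side11.png

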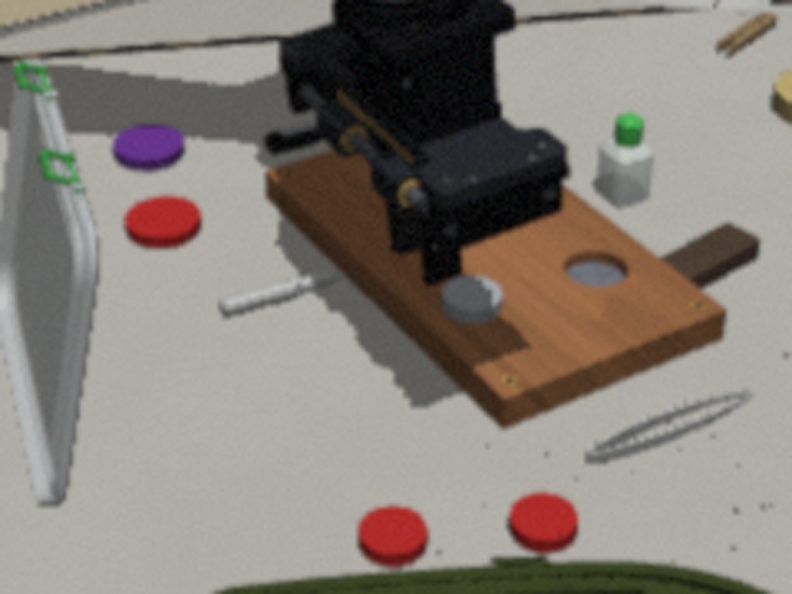

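apply_moves:
  xyz:
    - [0,0.007,-0.008]
    - [0,0,0]
    - [0.01,0,0]
    - [0.01,0,0]
    - [0.01,0,0]
    - [0,0,0]
    - [0,0,0]
  twist: [0,0,0,0,0,0,0]
  claw: [0.3,0.3,0.3,0.3,0.3,0.3,0.3]

```text
time_s: 13.2
tcp_pos: [0.518, -0.1218, 0.0495]
ee_rot: [[0.075, -0.325, 0.943], [0.01, 0.946, 0.325], [-0.997, -0.015, 0.074]]
wrist_force: [-0.3, -0.3, -0.2]
gripper_width: 0.303
```

```bash
python3 look.py 12
```

```text
13.3 [ 0.518  -0.1218  0.0498] [[0.075, -0.325, 0.943], [0.01, 0.946, 0.325], [-0.997, -0.015, 0.074]] [0.9 0.8 0.3] 0.3009439510949413
L (0.5263, 0.008) in tool [0.0122 0.1202 0.0492]
L (0.595, 0.0366) in tool [0.0177 0.125  0.1233]
S (0.56, -0.1107) in tool [ 0.0135 -0.003   0.0424]
S (0.643, -0.0838) in tool [ 0.0201 -0.0045  0.1294]
```

View pics/side12.png

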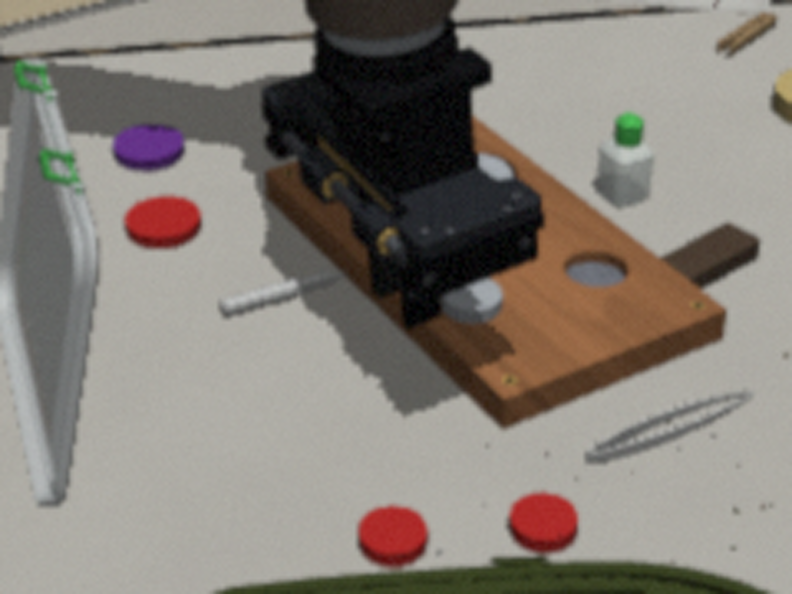

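apply_moves:
  xyz:
    - [0.01,-0.0035,0]
    - [0,0,0]
    - [0.001,0,0.008]
    - [0.0008,0,0.008]
    - [0.0006,0,0.008]
    - [0.0006,0,0.008]
    - [0.0006,0,0.008]
    - [0,0,0]
  twist: [0,0,0,0,0,0,0,0]
  claw: [0.3,0.3,0.3,0.3,0.3,0.3,0.3,0.3]

```text
time_s: 14.1
tcp_pos: [0.563, -0.1112, 0.0393]
ee_rot: [[0.078, -0.325, 0.943], [0.01, 0.946, 0.325], [-0.997, -0.016, 0.077]]
wrist_force: [-0.6, -0.6, -0.5]
gripper_width: 0.302
```

```bash
python3 look.py 13
```

```text
14.2 [ 0.5617 -0.1114  0.0391] [[0.077, -0.324, 0.943], [0.01, 0.946, 0.324], [-0.997, -0.015, 0.076]] [-1.7  0.2  0.2] 0.2986756538632467
L (0.5263, 0.008) in tool [-0.0019  0.1244  0.0054]
L (0.595, 0.0366) in tool [0.0037 0.1292 0.0795]
S (0.56, -0.1107) in tool [-0.0005  0.0012 -0.0013]
S (0.643, -0.0838) in tool [ 0.0061 -0.0002  0.0857]
```

View pics/side13.png

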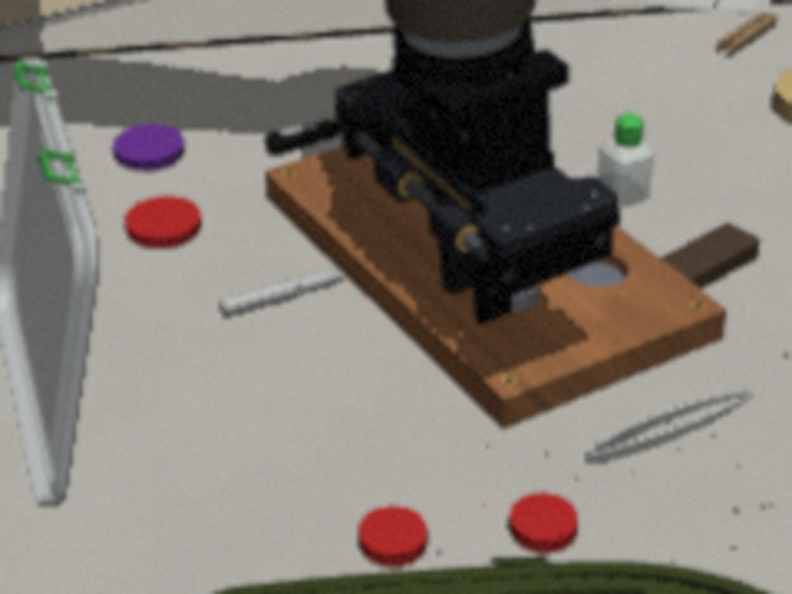

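apply_moves:
  xyz:
    - [0.0006,0,0.008]
    - [0.0006,0,0.008]
    - [0.0006,0,0.008]
    - [0.0006,0,0.008]
    - [0.0006,0,0.008]
    - [0.0006,0,0.008]
    - [0,0,0]
  twist: [0,0,0,0,0,0,0]
  claw: [0.3,0.3,0.3,0.3,0.3,0.3,0.3]

```text
time_s: 14.9
tcp_pos: [0.6106, -0.0946, 0.039]
ee_rot: [[0.076, -0.324, 0.943], [0.01, 0.946, 0.324], [-0.997, -0.015, 0.075]]
wrist_force: [0.5, -1.0, -0.5]
gripper_width: 0.3
```

```bash
python3 look.py 14;  python3 - <<'E'
import pickle,cv2
d=pickle.load(open("side14.pkl","rb"));im=d["pixels"][215:275,285:375,::-1]
cv2.imwrite("pics/z14.png",cv2.resize(im,None,fx=8,fy=8,interpolation=2))
E
```

```text
15.0 [ 0.6094 -0.0949  0.0388] [[0.074, -0.324, 0.943], [0.01, 0.946, 0.324], [-0.997, -0.014, 0.074]] [ 0.1 -0.5 -0.6] 0.2995875114918235
L (0.5263, 0.008) in tool [-0.0058  0.1242 -0.045 ]
L (0.595, 0.0366) in tool [-0.0004  0.1291  0.029 ]
S (0.56, -0.1107) in tool [-0.0045  0.001  -0.0517]
S (0.643, -0.0838) in tool [ 0.002  -0.0004  0.0353]
```

View pics/z14.png

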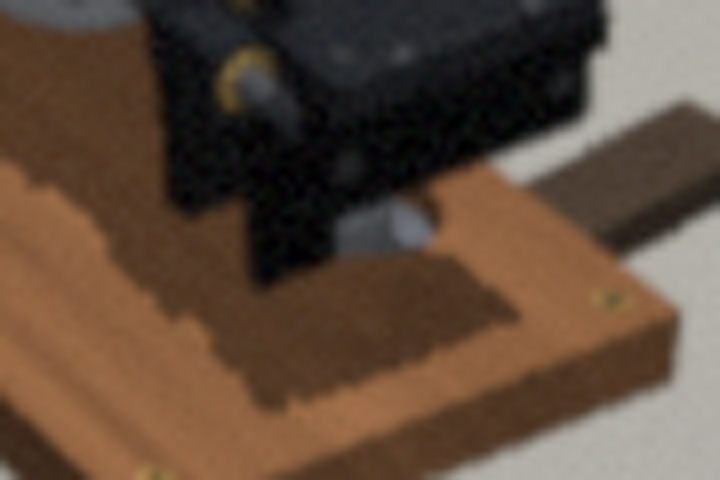

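Lateral alignment is good; ~13 mm remain.

apply_moves:
  xyz:
    - [0,0,0.004]
    - [0,0,0.004]
    - [0,0,0.003]
    - [0,0,0.003]
    - [0,0,0]
  twist: [0,0,0,0,0]
  claw: [0.3,0.3,0.3,0.3,0.3]

```text
time_s: 15.5
tcp_pos: [0.6229, -0.0904, 0.0401]
ee_rot: [[0.074, -0.323, 0.944], [0.01, 0.946, 0.323], [-0.997, -0.014, 0.073]]
wrist_force: [-0.2, -0.1, -0.1]
gripper_width: 0.306
```

```bash
python3 look.py 15;  python3 - <<'E'
import pickle,cv2
d=pickle.load(open("side15.pkl","rb"));im=d["pixels"][215:275,285:375,::-1]
cv2.imwrite("pics/z15.png",cv2.resize(im,None,fx=8,fy=8,interpolation=2))
E
```

```text
15.6 [ 0.6224 -0.0905  0.04  ] [[0.073, -0.323, 0.944], [0.01, 0.946, 0.323], [-0.997, -0.014, 0.073]] [ 0.4 -0.1 -0.7] 0.30059726358294053
L (0.5263, 0.008) in tool [-0.0055  0.1243 -0.0589]
L (0.595, 0.0366) in tool [-0.0002  0.1292  0.0152]
S (0.56, -0.1107) in tool [-0.0043  0.001  -0.0654]
S (0.643, -0.0838) in tool [ 0.0021 -0.0003  0.0216]
```

View pics/z15.png

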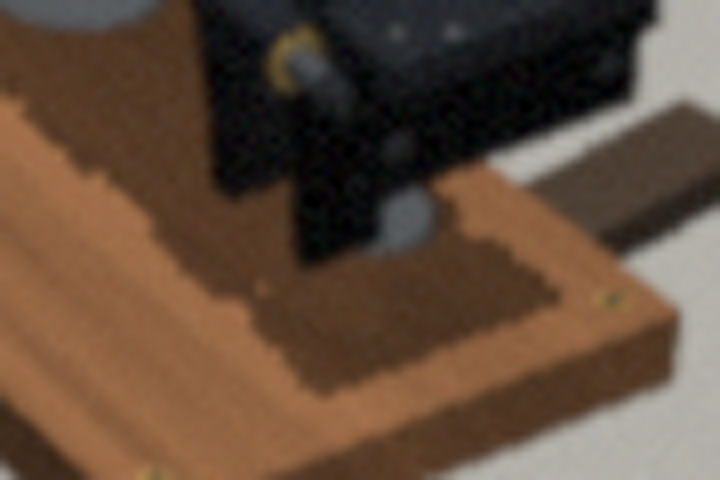

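Looks dropped or close to it; back off and check.

apply_moves:
  xyz:
    - [0,0,0.002]
    - [0,0,0]
    - [0,0,-0.015]
    - [-0.001,0,-0.02]
    - [-0.001,0,-0.02]
    - [-0.001,0,-0.02]
    - [0,0,0]
  twist: [0,0,0,0,0,0,0]
  claw: [0.3,0.3,0.3,0.3,0.3,0.3,0.3]

```text
time_s: 16.3
tcp_pos: [0.5517, -0.1145, 0.0376]
ee_rot: [[0.075, -0.323, 0.943], [0.011, 0.946, 0.324], [-0.997, -0.014, 0.074]]
wrist_force: [0.7, 0.3, 0.1]
gripper_width: 0.301
```

```bash
python3 look.py 16
```

```text
16.4 [ 0.5548 -0.114   0.0381] [[0.078, -0.325, 0.943], [0.01, 0.946, 0.325], [-0.997, -0.016, 0.077]] [ 0.   0.2 -0.4] 0.29738338170489836
L (0.5263, 0.008) in tool [-0.0024  0.1246  0.0129]
L (0.595, 0.0366) in tool [0.0033 0.1293 0.087 ]
S (0.56, -0.1107) in tool [-0.0009  0.0014  0.0061]
S (0.643, -0.0838) in tool [ 0.0058 -0.0001  0.0931]
```

View pics/side16.png

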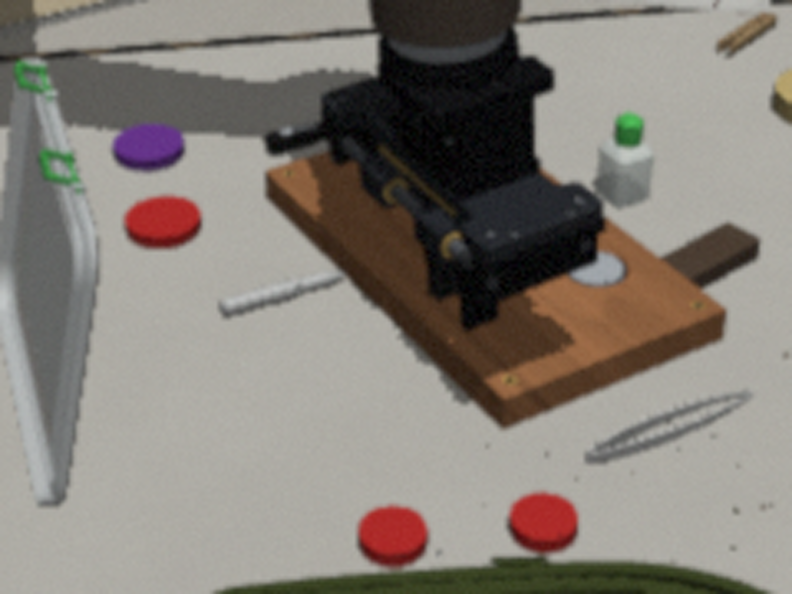

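View pics/top16.png

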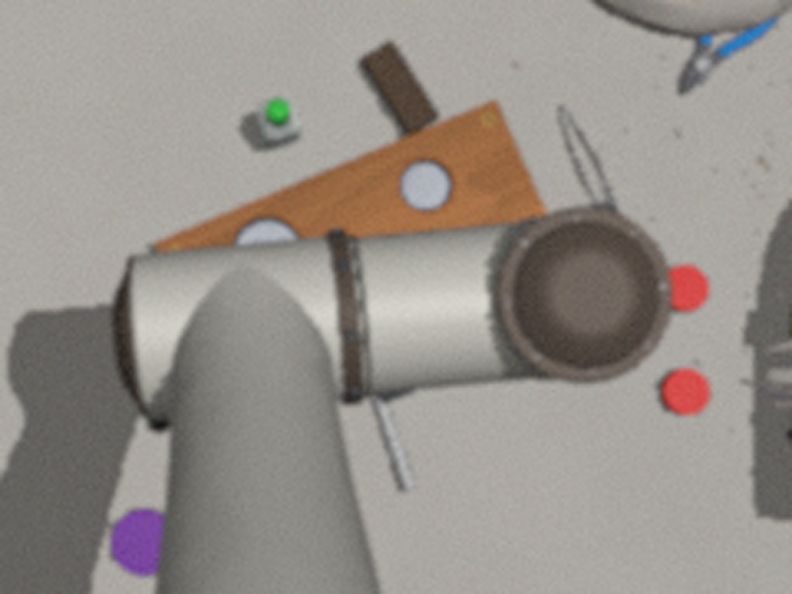

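Both discs appear flush. I raise clear and take a final look.

apply_moves:
  xyz:
    - [-0.03,0,0]
    - [-0.04,0,0]
    - [-0.04,0,0]
    - [-0.04,0,0]
    - [-0.04,-0.03,0]
    - [0,-0.04,-0.02]
    - [0,-0.04,-0.02]
    - [0,-0.04,-0.02]
    - [0,-0.04,-0.02]
    - [0,0,0]
    - [0,0,0]
  twist: [0,0,0,0,0,0,0,0,0,0,0]
  claw: [0.3,0.3,0.3,0.3,0.3,0.3,0.3,0.3,0.3,0.3,0.3]

```text
time_s: 17.5
tcp_pos: [0.5399, -0.3274, 0.2372]
ee_rot: [[0.094, -0.334, 0.938], [0.003, 0.942, 0.335], [-0.996, -0.029, 0.09]]
wrist_force: [-0.1, 1.1, 0.4]
gripper_width: 0.292
```

```bash
python3 look.py 17
python3 - <<'E'
import pickle,cv2
d=pickle.load(open("side17.pkl","rb"));im=d["pixels"][180:300,225:385,::-1]
cv2.imwrite("pics/z17.png",cv2.resize(im,None,fx=5,fy=5,interpolation=2))
d=pickle.load(open("top17.pkl","rb"));im=d["pixels"][140:260,230:390,::-1]
cv2.imwrite("pics/t17.png",cv2.resize(im,None,fx=5,fy=5,interpolation=2))
E
```

```text
17.6 [ 0.5399 -0.3262  0.2371] [[0.094, -0.336, 0.937], [0.003, 0.942, 0.337], [-0.996, -0.029, 0.089]] [ 0.   0.2 -0.6] 0.2985206310402247
L (0.5263, 0.008) in tool [0.1965 0.3248 0.0821]
L (0.595, 0.0366) in tool [0.2031 0.3287 0.1561]
S (0.56, -0.1107) in tool [0.1993 0.2018 0.0737]
S (0.643, -0.0838) in tool [0.2072 0.1993 0.1606]
```

View pics/z17.png

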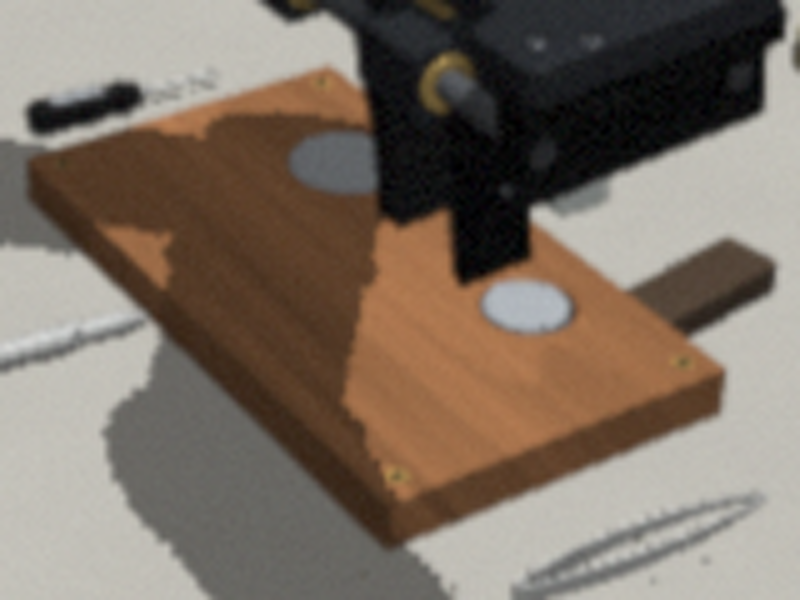

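View pics/t17.png

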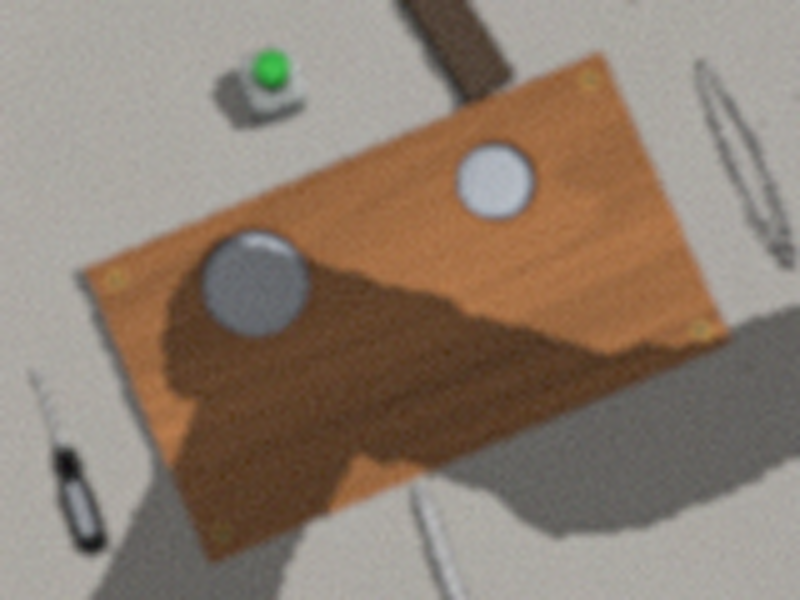

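Both discs lie flush in their recesses: the large one is at zoom pixel (256,283) and the small one at (496,181). The bystanders are in place and the robot is clear.

```bash
python3 -c "
from station import job;print(job.finish_job())"
```

```text
the job is handed in; nothing more can be done
None
```

Both discs are in their recesses and the job is handed in, at about 17.6 s of the 56 s allowed. I pushed each disc across the plinth with the two part-open fingertips behind it, without gripping or lifting it: the large disc first, then the small one.

**Discs:** the last top and side pictures show both discs lying flush and centred in their own recesses. In the side picture the gripper hides part of the large disc. An earlier side view, taken once the fingers had backed off, showed it flat and almost fully in view. I judged the final fit by eye and did not measure it.

**Tools and bottle:** by eye they are where they were at the start. I did not measure their positions.

**Robot:** it was raised clear of everything, with wrist-force readings near zero. The highest reading I saw was about 3 N, as the large disc came up against the far wall of its recess.

**Tilt:** the tool leaned up to about 5° as it moved, which the moves could not correct directly. It did not affect the pushes.

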